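Set the bearing nut of a carving stand

TASK

Lift the wooden dust cover off the carving stand by its ring and set it down upright, wholly on the round cork mat. Then screw the knurled nut on the stand's stud down (clockwise from above) until it bottoms out, back it off a quarter turn, and finish with the gripper still holding the nut there. Do not let the cover fall, and leave the whetstone, the jar and the spoon blank where they are.

Things in the scene. Friction and masses are not known exactly. Their poses are not given: they have to be found in the camera images.
- stand: Swivel carving stand, fixed: steel foot 150 mm across, on it a wooden disc 140 mm across, upper face 24 mm above the bench. A central steel hub 32 mm across rises to 46 mm above the bench (the nut's seat), then a threaded stud 19 mm across to 82 mm. Origin on the stud's axis at bench height, z up. A short dark raised line on the disc, 56 mm from the axis, marks the stand's +x.
- cover: Loose dust cover of dark wood standing over the nut on the stand's wooden disc: an upturned round cup, 76 mm across, 70 mm high, wall 6 mm, open below, 0.15 to 0.3 kg. Its inside clears nut and stud; it must rise 60 mm before it can move sideways. A steel ring stands upright on its top. Origin at the centre of its lower rim, z up.
- cover_ring: Upright steel ring fixed on top of the cover, made of 9 mm round bar, 45 mm across outside. Origin at the ring's centre, 92 mm above the cover's lower rim and 22 mm above the cover's flat top. The ring lies in its own x-z plane, so it is pinched (9 mm thick) along its own y axis, best at its upper half, from above.
- ring_top (a point): Middle of the bar at the top of the cover's ring, 18 mm above the ring's centre (the bar's upper edge is 4.5 mm higher).
- mat: Fixed round cork mat lying on the bench, 140 mm across, 4 mm thick, where the cover is to stand. Origin at the centre of its underside, at bench height.
- nut: Round knurled steel nut on the stand's stud, under the cover at the start; 44 mm across, 26 mm high, already started on the thread. Origin on its axis at its underside, z up, 46 mm above the bench when bottomed. Below it is only the narrower hub, so fingertips may reach down beside it almost to the wooden disc.
- nut_pin (a point): Top of a small dark pin, 4 mm tall, on the nut's top face, 16 mm off the axis along the nut's own +x. With the nut bottomed it points along the stand's +x (to the line on the disc), a quarter turn off it points along the stand's +y.
- nut_turn (a joint): Angle of the nut in rad: 0 is bottomed hard on the hub, growing as it is unscrewed (counter-clockwise from above); between 1.2 and 2.8 at the start. It rises 8 mm per full turn (right-hand thread), turns with light friction (0.06 N m) and stays where it is left. A quarter turn is 1.57.
- whetstone: Bystander: loose reddish sharpening stone lying flat, 150 x 55 x 28 mm, 0.45 kg. Origin at the centre of its underside, long side along its x.
- wax_jar: Bystander: loose closed glass jar with a metal lid, standing, 60 mm across, 65 mm high. Origin at the centre of its underside.
- spoon_blank: Bystander: loose flat spoon-shaped wood blank, about 200 mm long, 50 mm wide, 20 mm thick. Origin on its underside near the middle, long side along its x.
Mind the look-alikes: they are no part of the job. Of the things like the cover, leave any that is yellow; of the rest the larger one is meant.

How it is judged:
On the way, in this order (a step that is already met when the one before it is completed fails the run):
1. the cover is lifted by its ring, clear of the stand's stud (height (world z) of cover above 0.082 m and contact force between the fingers and cover_ring above 0.5 N), for 0.1 s.
2. the cover stands upright on the cork mat, released (horizontal distance between cover and mat below 0.032 m and height (world z) of cover below 0.009 m and angle between cover's own z axis and vertical below 0.1 rad and linear speed of cover below 0.03 m/s and contact force between the fingers and cover below 0.1 N), for 0.2 s.
3. the nut is bottomed out (value of joint nut_turn below 0.08 rad), for 0.1 s.
At the end, for the whole second after the job is handed in: The nut, having been bottomed, is backed off by a quarter turn (1.57 rad, within 0.30), is still, and the gripper's fingers hold it with more than 3 N; the cover stands upright (within 0.1 rad), at rest and untouched, wholly on the cork mat (centres within 32 mm) (all of step 2 and value of joint nut_turn between 1.27 and 1.87 rad and velocity of joint nut_turn between -0.1 and 0.1 rad/s and contact force between the fingers and nut above 3 N); the arm keeps its last pose, push and grip.
It fails at once if the cover is let go in the air (height (world z) of cover above 0.045 m and contact force between the fingers and cover below 0.01 N).
It fails at once if the cover is tipped over (angle between cover's own z axis and vertical above 0.8 rad).
It fails at once if the whetstone is disturbed (distance of whetstone from where it was at the start of the episode above 0.03 m).
It fails at once if the jar is disturbed (distance of wax_jar from where it was at the start of the episode above 0.03 m).
It fails at once if the spoon blank is disturbed (distance of spoon_blank from where it was at the start of the episode above 0.03 m).
It also fails if it takes over 64 s, if anything falls off the work surface, if the arm or the gripper's body presses on something with over 40 N, if the wrist force passes 120 N, or if a joint passes its speed limit or range.

ROBOT

A 6-joint arm with a two-finger parallel gripper is mounted at the origin on the work surface. World frame = base frame: x ahead of the robot, y to its left, z up, the work surface at z = 0. Lengths are in m, angles in rad, forces in N, time in s.
With the tool pointing down it reaches from about 0.325 to 0.9 m from the base axis. Payload 3.5 kg.
Tool frame: the origin (TCP) lies at the very end of the fingers, on their centre line; the grasp point (between the pads) lies 19 mm behind it; z points along the fingers, y is the line along which they close (so a half turn about z gives the same grasp; the last joint's range is limited). The gripper opens to 85 mm and grips with 20 to 120 N. Pads are 22 mm wide; open, the fingers measure 114 mm over their backs; the gripper's body (76 mm by 85 mm) begins 54 mm behind the grasp point. The pads swing forward as they close: fully open they stand 13 mm farther back than shut.
Start: joints at [-1.303, 0.276, -0.026, 1.268, 0, 1.467], TCP at [0.226, -0.583, 0.204] pointing down, gripper open.
Joint ranges: [-3.12, 3.12], [-0.85, 1.88], [-1.08, 1.24], [-1.95, 2.15], [-1.57, 1.53], [-3.14, 3.14]. Speed limits (rad/s): [2.57, 2.57, 3.14, 3.14, 3.14, 3.14].

INTERFACE

Orientations are given as a unit quaternion [w, x, y, z].
In Python, from station import ctrl, grip, solver, optics, sign_off, get_clock, get_joint_pos, get_qd, get_tau, get_ee_pos, get_tcp_rot, get_ft_force, get_torque, get_finger_gap, get_finger_force gives the robot as it stands. Calls block until the motion is done:
- ctrl.goto(position, orientation): joint-space move of the TCP to a pose.
- ctrl.movel(position, ori=None, velocity=0.15): straight line of the TCP; ori=None keeps the orientation; velocity is the mean speed in m/s.
- ctrl.move_joints(angles): joint-space move.
- grip(opening): finger opening in m; the grip force is fixed at half the most; returns when the fingers have stopped.
- ctrl.wait(seconds).
- solver.solve_ik(position, orientation): joint angles nearest the present ones, or None.
- optics.read_camera(name): name is "scene" or "top" or "wrist"; returns the picture (400x640x3 uint8, red, green, blue); there is no depth.
- optics.camera_params(name): a dict with "camera_matrix" (3x3 intrinsics, pixels), "distortion" ([k1, k2, p1, p2, k3] as OpenCV has them; the pictures are not rectified), "extrinsics" (4x4, takes a point from world to camera coordinates). Camera axes: x right, y down, z forward; pixel columns grow to the right and rows downward; lengths in m; the calibration is good to about 2 mm. A picture is of the moment at which its call begins: read the wrist's pose just before it. camera_params takes no time and is no camera call; for the wrist camera it gives the pose at the moment of the call.
A pose or a line that the arm cannot do raises ctrl.MotionError and nothing moves.
- sign_off(): hands the job in; it is judged then, once.
Readings, each from a call of its own:
- get_clock(): time.
- get_joint_pos(): joint angles.
- get_qd(): joint speeds.
- get_tau(): joint torques, N m.
- get_ee_pos(): TCP position.
- get_tcp_rot(): TCP orientation.
- get_ft_force(): force on the tool from outside, world axes, zero at the start.
- get_torque(): the same for the moment, N m.
- get_finger_gap(): finger opening in m.
- get_finger_force(): force on a finger pad.
Only numpy, scipy, OpenCV 4.12 (cv2) and the standard library are available. Lean on these libraries where they do the work, as an engineer would, in place of code of your own. Each camera call takes 0.05 s, during which the arm holds its last target. There are 200 camera calls.

## Working session

There is one attempt and no reset: what is moved stays moved. The work goes in short steps, each a Python script; the robot and the scene stay as the last script left them, time stands still between calls to the robot, and variables do not carry over. Pictures are saved under pics/ and viewed, at most 10 in all, crops included, and the job is handed in when it is done.

```bash
ls; mkdir -p pics
cat > h.py <<'E'
import numpy as np, cv2
from station import *
def cam(n):
    p=optics.camera_params(n); im=optics.read_camera(n); return im,p
def save(n,im): cv2.imwrite('pics/'+n+'.png',im[...,::-1])
def ray(p,uv):
    K=np.array(p["camera_matrix"],float);d=np.array(p["distortion"],float);E=np.array(p["extrinsics"],float)
    n=cv2.undistortPoints(np.array([[uv]],float),K,d)[0,0]
    R,t=E[:3,:3],E[:3,3]
    return -R.T@t, R.T@np.array([n[0],n[1],1.])
def onz(p,uv,z):
    o,d=ray(p,uv); return o+d*(z-o[2])/d[2]
def proj(p,X):
    E=np.array(p["extrinsics"],float)
    return cv2.projectPoints(np.array(X,float).reshape(-1,1,3),cv2.Rodrigues(E[:3,:3])[0],E[:3,3],np.array(p["camera_matrix"],float),np.array(p["distortion"],float))[0][:,0]
def quat(yaw): # tool down; tool y axis at angle: yaw=0 -> Rx(pi)
    return np.array([0,np.cos(yaw/2),np.sin(yaw/2),0])
E
python3 - <<'E'
from h import *
a,p=cam('top');b,q=cam('scene')
save('top0',a);save('scene0',b)
cv2.imwrite('pics/both.png',cv2.resize(np.vstack([a,b]),(800,1000))[...,::-1][:600])
print(get_tcp_rot(),get_clock(),get_finger_gap())
for n,x in(('t',p),('s',q)):print(n,x['camera_matrix'],x['extrinsics'])
E
```

```text
pics
[-1.01802634e-03  9.82864382e-01  1.84327330e-01 -7.19445306e-05] 0.1 0.08537556613713305
t [[486.50634945   0.         315.99627617]
 [  0.         486.50634945 185.66404903]
 [  0.           0.           1.        ]] [[-0.0232632  -0.99969576  0.00819824  0.00514359]
 [-0.99798449  0.02273752 -0.05924489  0.57560785]
 [ 0.05904046 -0.00955994 -0.99820981  1.51952288]
 [ 0.          0.          0.          1.        ]]
s [[396.5770055    0.         324.06820955]
 [  0.         396.5770055  205.25248768]
 [  0.           0.           1.        ]] [[-0.44909077  0.89342265  0.01065111  0.2778292 ]
 [ 0.71044994  0.36429541 -0.60212104 -0.33801019]
 [-0.54182872 -0.26283993 -0.79833377  1.46410925]
 [ 0.          0.          0.          1.        ]]
```

View pics/top0.png

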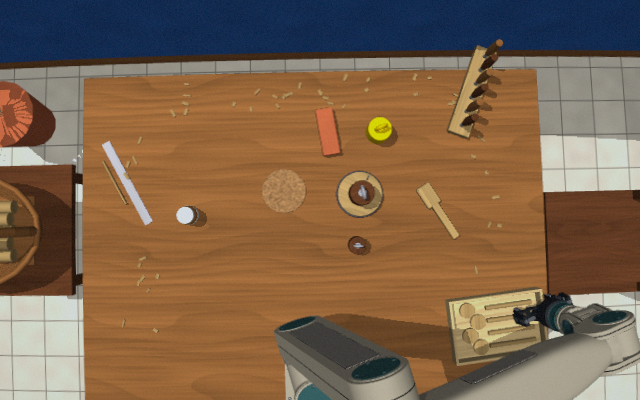

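View pics/scene0.png

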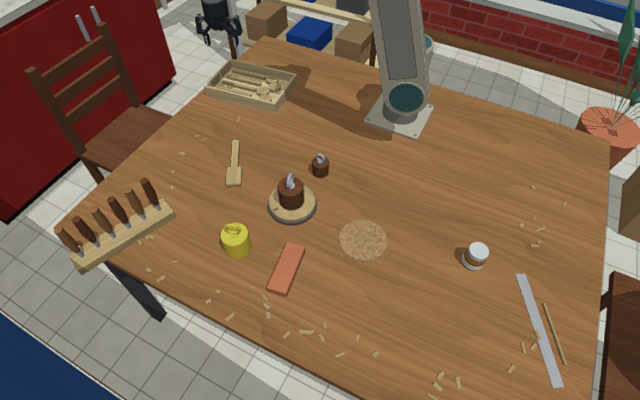

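The top view shows three cover-like things: the dark one on the stand at (361,193), a small dark one at (358,245) and a yellow one at (380,129). The one on the stand fits because it is not yellow and is the larger of the two dark ones. The mat is at (284,191), whetstone (328,132), jar (187,215), spoon blank (437,210).

Run:
```python
from h import *
im,p=cam('top');b,q=cam('scene')
print('mat',onz(p,(284,191),.004),onz(q,(363,240),.004))
print('disc',onz(p,(360,194.5),.024), onz(q,(292,203),.024))
print('small',onz(p,(358,245),.05),'yellow',onz(p,(380,129),.07),'stone',onz(p,(328,132),.028))
A=cv2.resize(im[150:260,310:410],(400,440),interpolation=cv2.INTER_CUBIC)
B=cv2.resize(b[140:250,220:320],(400,440),interpolation=cv2.INTER_CUBIC)
save('crop',np.hstack([A,B]))
w=optics.camera_params('wrist');E=np.array(w['extrinsics']);print(w['camera_matrix'],w['distortion'])
from scipy.spatial.transform import Rotation as R
r=get_tcp_rot();T=np.eye(4);T[:3,:3]=R.from_quat([r[1],r[2],r[3],r[0]]).as_matrix();T[:3,3]=get_ee_pos()
print(np.round(E@T,3))
```

```text
mat [0.56165766 0.09396824 0.004     ] [0.56788115 0.0984653  0.004     ]
disc [ 0.54417899 -0.14575775  0.024     ] [ 0.5573712  -0.13786632  0.024     ]
small [ 0.38790827 -0.1327033   0.05      ] yellow [ 0.74280946 -0.20884226  0.07      ] stone [ 0.74390648 -0.04988257  0.028     ]
[[357.30209496   0.         318.24505574]
 [  0.         357.30209496 201.14948471]
 [  0.           0.           1.        ]] [0.00731371 0.         0.         0.         0.        ]
[[ 0.001  1.    -0.001 -0.   ]
 [-0.954  0.001 -0.301  0.022]
 [-0.301  0.001  0.954  0.185]
 [ 0.     0.     0.     1.   ]]
```

View pics/crop.png

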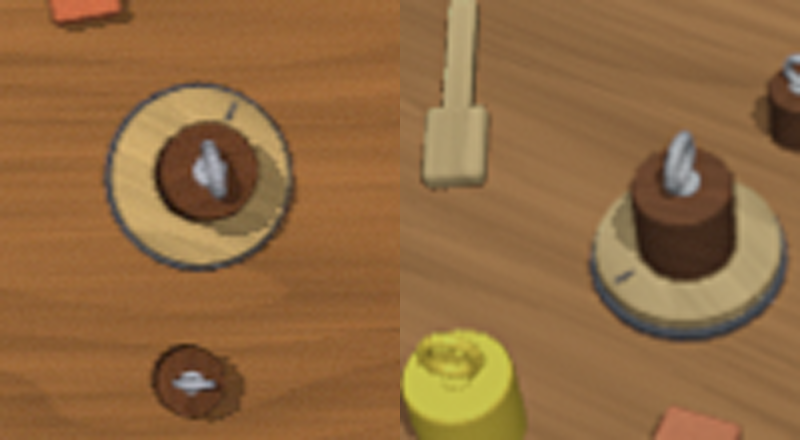

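The crop confirms it: the larger dark cover stands over the stand's disc, with the disc centre at about top (360,194) and the dark line at (368,177). The ring plane runs near world +x, turned about 15°.

Run:
```python
from h import *
for yaw in (.28,.28+np.pi,.28-np.pi):
    print(yaw,solver.solve_ik([.546,-.144,.27],quat(yaw)))
ctrl.goto([.546,-.144,.27],quat(.28))
ctrl.wait(.3)
im,p=cam('wrist');save('w1',im)
print(get_clock(),get_ee_pos(),get_ft_force(),get_joint_pos())
print(proj(p,[[.546,-.144,.134],[.546,-.144,.094],[.546,-.144,.024]]))
```

```text
0.28 [-0.37234046  0.14186585 -0.05410711  1.37482337  0.          2.48925219]
3.4215926535897934 [-0.37234046  0.14186585 -0.05410711  1.37482337  0.         -0.65234046]
-2.861592653589793 [-0.37234046  0.14186585 -0.05410711  1.37482337  0.         -0.65234046]
2.525 [ 0.54590704 -0.14437749  0.26992104] [0.55293737 0.97332718 0.40133513] [-3.73029201e-01  1.42010995e-01 -5.41020136e-02  1.37482808e+00
  2.94467780e-06  2.48922004e+00]
[[317.48068522 179.78998366]
 [317.52172385 169.89130963]
 [317.57557176 156.8994843 ]]
```

View pics/w1.png

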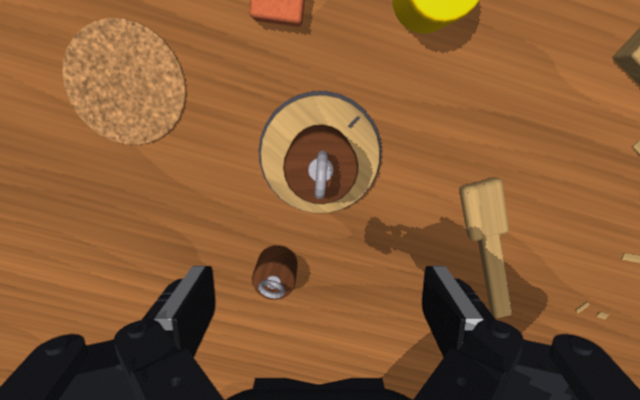

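The wrist view shows the cover's ring from (322,150) to (319,198) on the stand, disc centre at (320,153), line at (354,122) and mat at (124,81). The small cover at (274,272) stays alone.

Run:
```python
from h import *
im,p=cam('wrist')
hsv=cv2.cvtColor(im,cv2.COLOR_RGB2HSV)
roi=np.zeros(im.shape[:2],np.uint8);roi[90:215,255:385]=1
m=((hsv[...,1]<70)&(hsv[...,2]>90)&(roi>0)).astype(np.uint8)
n,l,st,c=cv2.connectedComponentsWithStats(m);i=1+st[1:,4].argmax();print(st[i],c[i])
for y in range(st[i][1],st[i][1]+st[i][3],3):
    xs=np.where(l[y]==i)[0]; print(y,xs.min(),xs.max(),end='; ')
print()
c0=onz(p,(322,151),.122);c1=onz(p,(319.5,197),.122);print('ring ends',c0,c1,(c0+c1)/2,np.arctan2(*(c0-c1)[1::-1]))
# disc outer (foot) outline -> disc
d=((hsv[...,0]<30)&(hsv[...,2]>150)&(hsv[...,1]<150)&(roi>0)).astype(np.uint8)
k=cv2.findContours(d,0,1)[0];k=max(k,key=cv2.contourArea)
P=np.array([onz(p,q,.024)[:2] for q in cv2.convexHull(k)[:,0].astype(float)])
A=np.c_[2*P,np.ones(len(P))];s=np.linalg.lstsq(A,(P**2).sum(1),rcond=None)[0]
print('disc',s[:2],'r',np.sqrt(s[2]+s[:2]@s[:2]))
L=onz(p,(354,122),.024);print('line',L,np.arctan2(L[1]-s[1],L[0]-s[0]))
# cover top
e=((hsv[...,2]<110)&(hsv[...,0]<15)&(hsv[...,1]>120)&(roi>0)).astype(np.uint8)
k=max(cv2.findContours(e,0,1)[0],key=cv2.contourArea);print(cv2.boundingRect(k),cv2.fitEllipse(cv2.convexHull(k)))
# mat
print('mat by eye',onz(p,(124.5,81),.004))
```

```text
[308 151  26  48 717] [320.24128312 172.86471409]
151 320 324; 154 318 325; 157 317 326; 160 313 328; 163 310 330; 166 309 332; 169 308 332; 172 308 332; 175 309 331; 178 311 329; 181 315 326; 184 315 325; 187 315 325; 190 315 324; 193 315 324; 196 316 322; 
ring ends [ 0.56965631 -0.14128322  0.122     ] [ 0.52783439 -0.15105579  0.122     ] [ 0.54874535 -0.14616951  0.122     ] 0.22955221217533028
disc [ 0.54644689 -0.14622284] r 0.06906641140391874
line [ 0.59608083 -0.1726963   0.024     ] -0.48998907283434145
(284, 125, 74, 79) ((320.4436340332031, 164.80780029296875), (72.80148315429688, 78.09039306640625), 177.55557250976562)
mat by eye [0.56562283 0.09318714 0.004     ]
```

Run:
```python
from h import *
q=quat(.23); x,y=.5485,-.1462
ctrl.movel([x,y,.16],q); grip(.05)
ctrl.movel([x,y,.106],velocity=.08); grip(0.0)
print(get_finger_gap(),get_finger_force(),get_ft_force(),get_clock())
ctrl.movel([x,y,.118],velocity=.05)
print(get_finger_gap(),get_finger_force(),get_ft_force())
ctrl.movel([x,y,.20],velocity=.08); ctrl.wait(.2)
print(get_finger_gap(),get_finger_force(),get_ft_force(),get_clock())
im,p=cam('wrist');save('w2',im)
```

```text
0.0051746553903697 57.93575445190072 [-1.26389145  1.15372904  5.41677128] 5.2083
0.0045993293340379484 57.53492295742035 [-0.24445929 -0.53437367 -3.4550064 ]
0.004894882183072629 57.5371584109962 [ 0.32324241 -0.36921515 -3.3872235 ] 6.975
```

View pics/w2.png

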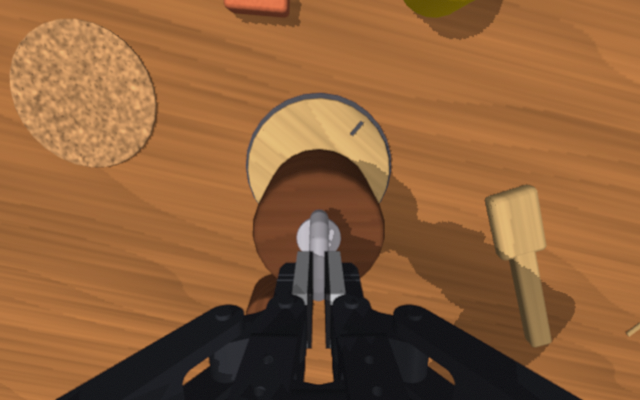

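The cover hangs upright from its ring at (319,235), clear of the stud. Next I carry it to the mat.

Run:
```python
from h import *
x,y=.566,.094
ctrl.movel([x,y,.20],velocity=.12)
ctrl.movel([x,y,.10],velocity=.08); ctrl.wait(.2)
f0=get_ft_force()[2];z=.10
while z>.078:
    z-=.002; ctrl.movel([x,y,z],velocity=.03); f=get_ft_force()[2]
    if f-f0>1.5: break
print(z,f0,f,get_clock())
grip(.03); ctrl.wait(.2)
ctrl.movel([x,y,.17],velocity=.12)
ctrl.movel([x-.02,y-.10,.27],velocity=.2); ctrl.wait(.1)
im,p=cam('wrist');save('w3',im); im,p=cam('top');save('t3',im)
print(get_clock(), get_ft_force())
```

```text
0.086 -2.7984398320397768 2.3698782553652302 12.5333
15.0167 [0.28779462 0.2233851  0.1317874 ]
```

View pics/w3.png

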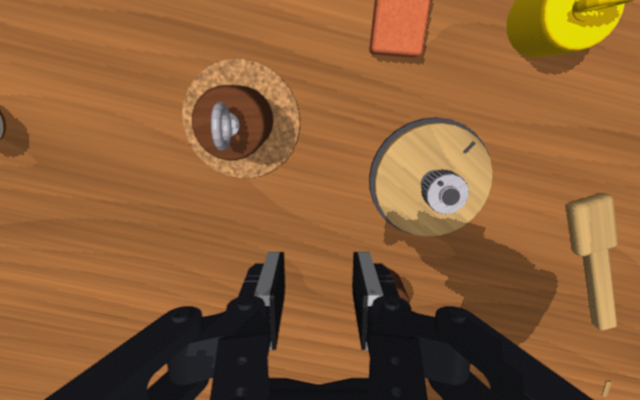

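The cover stands on the mat at (232,122), released. The nut is exposed at (448,192), with its pin at (440,183) and the line at (469,147).

Run:
```python
from h import *
p=optics.camera_params('wrist')
print('cover',onz(p,(232,122),.074),'mat',onz(p,(241,118.5),.004))
L=onz(p,(469.5,147),.024)[:2];S=np.array([.5464,-.1462])
print('nut',onz(p,(448.5,192.5),.0745),'stud top',onz(p,(451,196.5),.082),'pin',onz(p,(440,183),.0785),'line',L)
P=onz(p,(440,183),.0785)[:2]
a=lambda v:np.arctan2(v[1],v[0]); print(a(P-S),a(L-S),a(P-S)-a(L-S))
ctrl.goto([.532,-.146,.24],quat(.23)); grip(.085);ctrl.wait(.2)
im,p=cam('wrist')
c=proj(p,[[.5464,-.1462,.0745]])[0].astype(int);print(c)
u,v=c;save('w4',cv2.resize(im[v-60:v+60,u-80:u+80],(640,480),interpolation=cv2.INTER_CUBIC));print(get_clock())
```

```text
cover [0.56884384 0.08874552 0.074     ] mat [0.56537414 0.0936443  0.004     ]
nut [ 0.54922233 -0.14612203  0.0745    ] stud top [ 0.54718488 -0.14684071  0.082     ] pin [ 0.55771912 -0.13232817  0.0785    ] line [ 0.59692034 -0.17323213]
0.8863880125696182 -0.4913116576485123 1.3776996702181306
[321 158]
16.4833
```

View pics/w4.png

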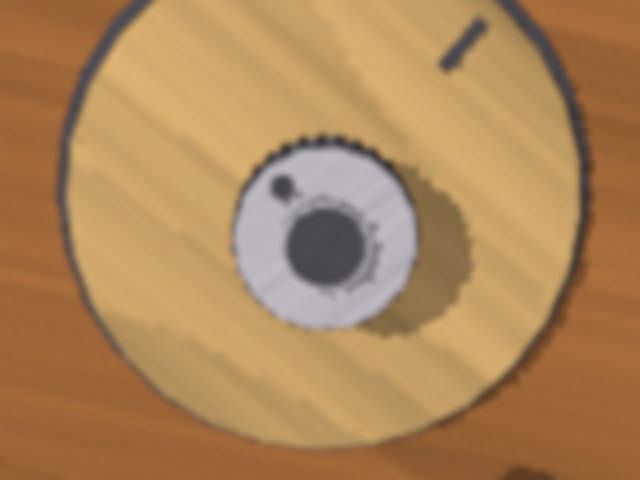

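The crop shows the nut top centre at (325,238), the pin at (283,187) and the line at (463,45). In full-picture pixels that is the crop divided by 4 plus (241,98). I'll compute the angle, grasp the nut and screw it down with torque watching.

```bash
cat >> h.py <<'E'
Z0=.0335  # TCP height with nut bottomed
def turn(N,yaw,z,a,d):  # rotate by a rad steps of |d|, z follows thread; stops on torque rise
    m0=get_torque()[2]
    for k in range(int(round(abs(a/d)))):
        s=np.sign(a)*abs(d); yaw+=s; z+=s*.008/(2*np.pi)
        ctrl.goto([*N,z],quat(yaw)); m=get_torque()[2]; f=get_ft_force()
        print(round(yaw,3),round(m,3),np.round(f,1),round(get_clock(),2))
        if a<0 and abs(m-m0)>.45 and k>3: break
    return yaw,z
E
python3 - <<'E'
from h import *
p=optics.camera_params('wrist')
g=lambda x,y:(241+x/4,98+y/4)
N=onz(p,g(325,238),.074)[:2];D=onz(p,g(325,248),.082)[:2];P=onz(p,g(283,187),.078)[:2];L=onz(p,g(463,45),.024)[:2];S=np.array([.5464,-.1462])
a=lambda v:np.arctan2(v[1],v[0]);C=(N+D)/2
print(N,D,P,L);t=a(P-C)-a(L-S);print('turn',t)
C=(C+S)/2;print(C)
np.save('C.npy',C)
y0=.23+np.pi; z=Z0+t*.008/(2*np.pi)
ctrl.goto([*C,.14],quat(y0))
ctrl.movel([*C,z],velocity=.1); print(get_ft_force(),get_torque())
grip(0.0);ctrl.wait(.2)
print(get_finger_gap(),get_finger_force(),get_ft_force(),get_torque(),get_clock(),get_ee_pos())
yaw,z=turn(C,y0,z,-.2,.1)
np.save('yz.npy',[yaw,z,t])
E
```

```text
[ 0.54700356 -0.14666872] [ 0.54615428 -0.14677451] [ 0.55709522 -0.13420237] [ 0.59590337 -0.17271295]
turn 1.363834160579195
[ 0.54648946 -0.14646081]
[-0.54724627 -0.47741528  0.01859524] [ 0.04565242  0.01256088 -0.04897455]
0.041183864017324615 59.77406322956085 [-1.82653678  1.71622783  4.87592118] [ 0.39540779  0.34053443 -0.02883644] 21.0083 [ 0.54677258 -0.14604758  0.03632049]
3.272 -0.084 [-1.6  2.   5.6] 21.26
3.172 -0.091 [-2.1  1.4  5.2] 21.51
```

Run:
```python
from h import *
C=np.load('C.npy');yaw,z,t=np.load('yz.npy')
yaw,z=turn(C,yaw,z,-1.6,.08)
ctrl.wait(.2)
print(get_torque(),get_ft_force(),get_finger_gap(),get_ee_pos())
np.save('yz.npy',[yaw,z,t])
im,p=cam('wrist')
u,v=proj(p,[[*C,.072]])[0].astype(int);print(u,v)
save('w5',cv2.resize(im[max(v-100,0):v+100,u-125:u+125],(750,600),interpolation=cv2.INTER_CUBIC))
```

```text
3.092 -0.055 [-0.   1.4  5.5] 21.76
3.012 -0.099 [-1.9  0.6  5.9] 22.01
2.932 -0.075 [-2.2  1.2  5.4] 22.26
2.852 -0.073 [-1.9  1.2  5.3] 22.51
2.772 -0.136 [-1.3  1.9  6.2] 22.76
2.692 -0.049 [-1.8  1.7  5.3] 23.01
2.612 -0.022 [-1.2  1.2  5.5] 23.26
2.532 -0.095 [-2.7  0.9  5.8] 23.51
2.452 -0.067 [-1.2  0.6  5.4] 23.76
2.372 -0.058 [-1.1  2.   5.7] 24.01
2.292 -0.077 [-1.6  1.7  4.6] 24.26
2.212 -0.044 [-2.3  0.9  5.2] 24.51
2.132 -0.068 [-1.9  1.4  5.3] 24.76
2.052 -0.091 [-2.7  1.6  5.4] 25.01
1.972 0.629 [-2.6  0.6  5.5] 25.26
[0.20119403 0.37066907 0.62720271] [-1.65816244  1.31247258  6.51114704] 0.041012842462464075 [ 0.54663886 -0.1463045   0.03454463]
317 281
```

View pics/w5.png

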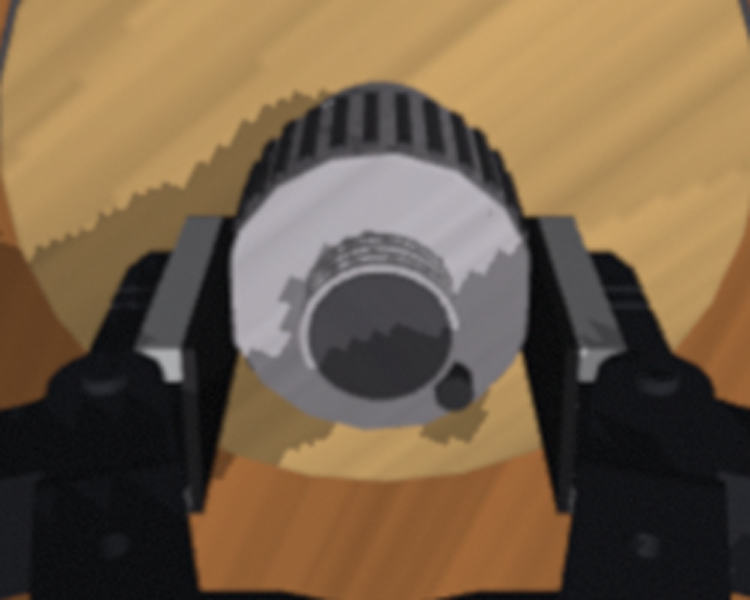

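Bottomed: torque jumped to 0.63 N m after 1.40 rad, against a predicted 1.36, and the pin at (455,388) points to the stand's +x side. Next I back off a quarter turn.

Run:
```python
from h import *
C=np.load('C.npy');yaw,z,t=np.load('yz.npy')
yaw,z=turn(C,yaw,z,1.6,.1)
ctrl.wait(.5)
print(get_torque(),get_ft_force(),get_finger_force(),get_clock())
im,p=cam('wrist')
u,v=proj(p,[[*C,.072]])[0].astype(int);u,v=int(u),int(v);print(u,v,proj(p,[[*C,.074],*[[C[0]+.016*np.cos(-.49+a),C[1]+.016*np.sin(-.49+a),.078] for a in (1.27,1.57,1.87)]])-[u-125,v-100])
save('w6',cv2.resize(im[v-100:v+100,u-125:u+125],(750,600),interpolation=cv2.INTER_CUBIC))
b,q=cam('scene');save('s6',b[120:320,200:520].repeat(2,0).repeat(2,1))
```

```text
2.072 0.049 [-1.5  1.7  5.4] 25.76
2.172 0.007 [-1.4  1.2  5.7] 26.01
2.272 0.078 [-1.2  1.3  5.6] 26.26
2.372 0.029 [-2.3  1.1  6. ] 26.51
2.472 0.091 [-1.   1.   5.9] 26.76
2.572 0.041 [-2.1  0.7  6.1] 27.01
2.672 0.069 [-1.4  1.7  5.3] 27.26
2.772 0.074 [-1.9  0.5  5.9] 27.51
2.872 0.09 [-1.3  2.5  5.4] 27.76
2.972 0.05 [-1.7  1.3  5.4] 28.01
3.072 -0.005 [-2.4  1.9  5.4] 28.26
3.172 0.055 [-1.8  1.4  6. ] 28.51
3.272 0.076 [-1.3  0.6  5.6] 28.76
3.372 0.034 [-1.9  2.5  4.4] 29.01
3.472 0.061 [-1.4  2.1  5.1] 29.26
3.572 0.057 [-1.7  1.3  5.9] 29.51
[0.39311784 0.3289934  0.07428826] [-1.21865097  0.65439107  5.80851622] 59.92180645465851 30.0083
317 278 [[125.25577675 102.55454192]
 [138.29754731 139.3327111 ]
 [148.4278609  134.63794435]
 [156.6410905  127.52024417]]
```

View pics/w6.png

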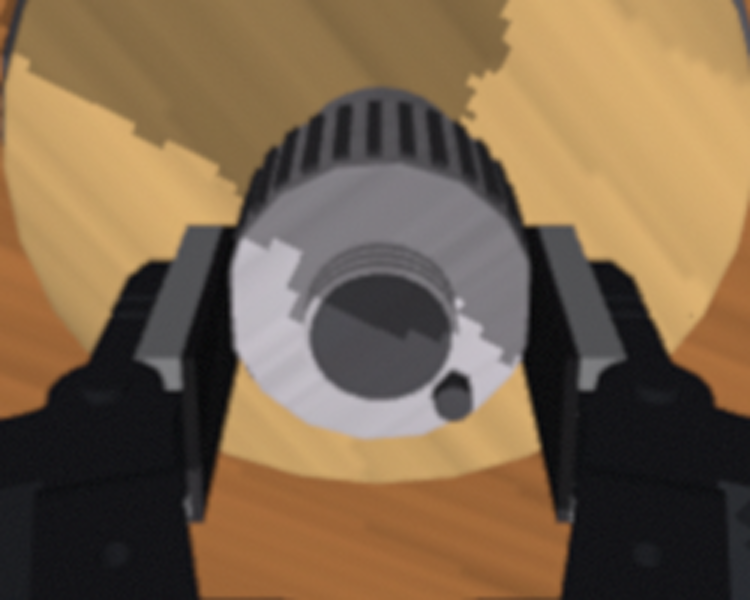

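View pics/s6.png

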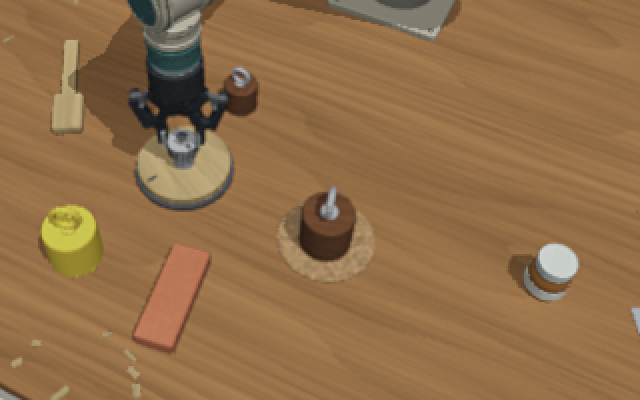

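The pin at crop (455,385) matches the predicted spot for about 1.6 rad. In the scene view the cover stands centred on the mat at (327,240), and the bystanders are undisturbed. I'm handing it in.

```bash
python3 -c "
from station import *
print(sign_off())"
```

```text
the job is handed in; nothing more can be done
None
```

The job is handed in at about 30 s of the 64 s allowed: the cover stands on the mat, and the nut was bottomed, backed off about a quarter turn (roughly 1.6 rad) and is still gripped at about 60 N; no verdict was returned.

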